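Draw the curing hood over a dial cap

ROBOT

A 6-joint arm with a two-finger parallel gripper is mounted at the origin on the work surface. World frame = base frame: x ahead of the robot, y to its left, z up, the work surface at z = 0. Lengths are in m, angles in rad, forces in N, time in s.
With the tool pointing down it reaches from about 0.3 to 0.875 m from the base axis. Payload 6.4 kg.
Tool frame: the origin (TCP) lies on the centre line of the jaws, within the pads' length; the fingertips stand 14 mm ahead of it and the grasp point (between the pads) lies 5 mm behind it (robot.tip_extent is the distance from the TCP to the fingertips, in m); z points along the fingers, y is the line along which they close (so a half turn about z gives the same grasp; the last joint's range is limited). The gripper opens to 88 mm and grips with 3 to 60 N. Pads are 18 mm wide; open, the fingers measure 123 mm over their backs; the gripper's body (75 mm by 187 mm) begins 45 mm behind the grasp point.
Start: joints at [1.108, 0.181, 1.607, -0, 1.354, -0.206], TCP at [0.146, 0.556, 0.253] pointing down, gripper open.
Joint ranges: [-2.99, 2.99], [-0.89, 2.07], [0.3, 2.58], [-1.14, 4.28], [0, 2.63], [-3.12, 3.12]. Speed limits (rad/s): [2.57, 2.57, 3.01, 3.14, 3.14, 3.14].

INTERFACE

Orientations are given as a unit quaternion [x, y, z, w].
In Python, from plant import robot, viewer gives the robot as it stands.
- The arm moves only by the tool servo_tool, never from a script. Its argument "deltas" is a list of rows, each an object of numbers: "tx", "ty", "tz": the shift along the tool's x, y, z scaled (see below); "spin": the turn about the tool's z scaled (see below). A call has 1 to 12 rows; each row shifts and turns the commanded pose from where the row before left it, along the tool's axes as they then stand; what a row does not reach is not made up. The controller multiplies each number of a shift by 250 mm and each number of a turn by pi/2 rad. A row lasts 1/10 s, in which the tool goes at most 50 mm and 8.59 degrees, less where a joint would pass 70% of its speed; a pose out of reach is approached as far as the arm can. A call with a number of a shift or a turn outside -1 to 1 is refused whole. A call with a gripper value outside its range is refused whole. "gripper" is the opening, from 0 (shut) to 1 (fully open), set as the call begins (left out, the last holds). The fingers move at their own pace and stop on an object; "newtons" is the grip in N (left out, the last holds). Time passes only in rows, so rows that do not move let the fingers close. It gives the time, the measured TCP pose, the force, the opening and the grip force at its end, in the units of the state.
- robot.observe(): the state, without advancing time (a new reading comes with each control period).
- viewer.camera(name): name is "scene" or "top" or "wrist"; returns a dict with "pixels" (420x560x3 uint8, red, green, blue), "fx", "fy", "cx", "cy" (pixels), "D" ([k1, k2, p1, p2, k3] as OpenCV has them; the pictures are not rectified), "R" (3x3) and "t" (3): a world point X has camera coordinates R X + t; the wrist camera has in their place "tool_from_camera" (4x4, takes a point from camera to tool coordinates, whose origin is the TCP and whose axes are the flange's). Camera axes: x right, y down, z forward; pixel columns grow to the right and rows downward; lengths in m; the calibration is good to about 2 mm. A picture is of the moment at which its call begins: read the wrist's pose just before it. There is no depth.
- robot.hand_in(): hands the job in; it is judged then, once.
The state is a dict: "time_s": time; "qpos": joint angles; "joint_velocities": joint speeds; "joint_torque": joint torques, N m; "tcp_pos": TCP position; "tool_rot": TCP orientation; "ft_force": force on the tool from outside, world axes, zero at the start; "ft_torque": the same for the moment, N m; "gripper_width": finger opening in m; "finger_force": force on a finger pad.
Only numpy, scipy, OpenCV 4.12 (cv2) and the standard library are available. Lean on these libraries where they do the work, as an engineer would, in place of code of your own. Each camera call takes 0.05 s, during which the arm holds its last target. There are 200 camera calls.

TASK

Lay the round dial cap flat in the round nest of the glue-curing jig and let go of it; then take the black paddle and pull the spring-return hood out over the cap until the hood's pointer lines up with the dark steel flag, and keep it there. Finish still holding the paddle with the pointer at the flag: the spring pulls the hood back if you let go. Leave the flag, the square cap, the bottle and the scoop where they are.

Things in the scene. Friction and masses are not known exactly. Their poses are not given: they have to be found in the camera images.
- round_cap: white plastic disc with a grey inlay on top, the cover cap of a machine dial: 46 mm diameter, 12 mm thick, its lower edge bevelled by 2.5 mm, about 30 g, lying flat on the counter. Origin at the centre of its underside, z up. A matching square cap lies near by; which of the two lies nearer the jig changes.
- square_cap: bystander: white plastic square cap with a square grey inlay, 46 x 46 x 12 mm, lying flat. Origin at the centre of its underside.
- bottle: bystander: white plastic bottle standing upright, 72 mm diameter, 210 mm tall. Origin at the centre of its underside.
- scoop: bystander: grey plastic dosing cup, 70 mm across the mouth, 50 mm tall. Origin at the centre of its underside.
- jig: the fixed curing jig. Origin: centre of its nest plate, at counter height; the hood is pulled along the jig's own -x; z up. Steel base 210 (x) x 190 (y) x 8 mm, centred 5 mm towards +x; on it an aluminium nest plate 170 x 110 mm, top 30 mm above the counter, round nest 30 mm towards -x from the origin. A 28 mm high rail at y = -85 mm carries the flag.
- nest (a point): centre of the floor of the round nest: 51 mm diameter, 5 mm deep, floor 25 mm and rim 30 mm above the counter. A seated cap's origin lies here and the cap stands 7 mm proud of the plate. Axes as the jig.
- hood (a joint): pull of the spring-return frame in m: 0 = home, grows along the jig's -x, end stop 0.095. Spring about 4 N at home plus 0.6 N per 10 mm, friction under 1 N; let go, it runs home. Frame: black paddle in front, two low side rods, and behind the nest a white hood 70 (x) x 137 (y) mm, 42 to 64 mm above the counter, its front edge 40 mm behind the nest centre at home; it passes 5 mm over a seated cap.
- paddle (a point): centre of the top edge of the black pull paddle, 85 mm above the counter: an upright slab 14 mm thick (jig x), 40 mm wide (jig y), standing free above a low steel cross bar (137 mm long, top 24 mm above the counter). At home its middle is 75 mm in front (jig -x) of the nest centre and 20 mm in front of the nest plate's edge. It moves with the hood. Axes as the jig.
- pointer (a point): tip of the small black pointer that sticks out of the hood's -y side near its front edge (4 mm thick along jig x, 50 mm above the counter); this point is on its middle. It moves with the hood. Axes as the jig.
- mark (a point): middle of the dark steel flag: an upright tab 4 mm thick (jig x), 12 mm wide, top 56 mm above the counter, on the rail at the jig's -y side. The point is at the pointer's height, 8 mm beyond its tip towards jig -y. The flag stands stiffly 55 to 78 mm in front of the pointer's home place, different each time. The pointer is at the mark when both have the same jig x. Axes as the jig.
Not all that is in view belongs to the job. What is shaped like the round_cap but turquoise is not meant.

How it is judged:
By the outcome, as a careful person would: the job done as asked, in the order asked, and still so for the second after the job is handed in, while the arm keeps its last pose, push and grip.
It also fails if it takes over 54 s, if anything falls off the work surface, if the arm or the gripper's body presses on something with over 40 N, if the wrist force passes 120 N, or if a joint passes its speed limit or range.

## Working session

There is one attempt and no reset: what is moved stays moved. The work goes in short steps, Python scripts to look and compute and a tool call to move; the robot and the scene stay as the last step left them, time stands still between calls to the robot, and variables do not carry over. Pictures are saved under pics/ and viewed, at most 10 in all, crops included, and the job is handed in when it is done.

Besides the shell and the picture viewer there is one more tool, called after "Emit:" as a command line: name --argument value ..., lists and objects as JSON in quotes. servo_tool: Moves the arm, as the interface text tells. Shifts and turns lie within -1 to 1; 1 stands for 250 mm of shift or pi/2 rad of turn. Its arguments: {"type":"object","properties":{"deltas":{"type":"array"},"gripper":{"type":"number"},"newtons":{"type":"number"}},"required":["deltas"]}

```bash
ls; mkdir -p pics
cat > h.py <<'E'
import numpy as np, cv2
from plant import robot, viewer
def snap(name,fn):
    s=robot.observe(); c=viewer.camera(name)
    cv2.imwrite(f'pics/{fn}.png',c['pixels'][:,:,::-1])
    np.savez(f'pics/{fn}.npz',tp=s['tcp_pos'],tr=s['tool_rot'],**c)
E
python3 - <<'E'
from h import *
print(robot.observe())
for n in('scene','top','wrist'): snap(n,n+'0')
c=np.load('pics/wrist0.npz'); print({k:c[k] for k in c.files if k!='pixels'})
for n in('top','scene'):
    c=np.load(f'pics/{n}0.npz'); print(n,c['R'],c['t'],c['fx'],c['D'])
E
```

```text
pics
{'time_s': 0.0, 'qpos': array([ 1.10771557e+00,  1.81556345e-01,  1.60796615e+00, -1.31082369e-05,
        1.35380464e+00, -2.06309449e-01]), 'joint_velocities': array([ 0.00018124, -0.0015468 ,  0.00080493, -0.00130522,  0.00154051,
       -0.00111908]), 'joint_torque': array([ 1.63181401e-03, -4.33890975e+01, -3.41838670e+01,  7.02458597e-02,
        3.89258098e-02, -1.32406499e-04]), 'tcp_pos': array([0.14579097, 0.55569491, 0.25182174]), 'tool_rot': array([ 1.28031796e-01,  9.91769684e-01, -8.21216733e-04, -2.78827039e-04]), 'ft_force': array([0.353745  , 0.28200005, 0.57579475]), 'ft_torque': array([-0.00044011,  0.05887055,  0.03900512]), 'finger_force': 0.0, 'gripper_width': 0.0880626520741939}
{'tp': array([0.14581417, 0.55573694, 0.25191591]), 'tr': array([ 1.28070740e-01,  9.91764726e-01, -7.37208432e-04, -2.66634868e-04]), 'fx': array(355.67436272), 'fy': array(355.67436272), 'cx': array(286.70151134), 'cy': array(206.37973062), 'D': array([-0.02245791,  0.        ,  0.        ,  0.        ,  0.        ]), 'tool_from_camera': array([[-1.22655699e-03, -9.55585583e-01, -2.94711196e-01,
         7.70030245e-02],
       [ 9.99997846e-01, -6.78698333e-04, -1.96124211e-03,
        -1.19717330e-05],
       [ 1.67411469e-03, -2.94712967e-01,  9.55584358e-01,
        -1.32178060e-01],
       [ 0.00000000e+00,  0.00000000e+00,  0.00000000e+00,
         1.00000000e+00]])}
top [[ 0.01015329 -0.99994152  0.00372455]
 [-0.9981483  -0.01035834 -0.05993891]
 [ 0.05997398 -0.00310908 -0.9981951 ]] [-0.16136204  0.61050643  0.89421885] 454.51701487935827 [-0.12420524  0.          0.          0.          0.        ]
scene [[-0.77250596  0.6349792   0.00599639]
 [ 0.33924607  0.42066728 -0.84139832]
 [-0.53679292 -0.64795097 -0.54038218]] [ 0.54562068 -0.05495158  1.21024492] 482.899865264572 [-0.08919673  0.          0.          0.          0.        ]
```

View pics/top0.png

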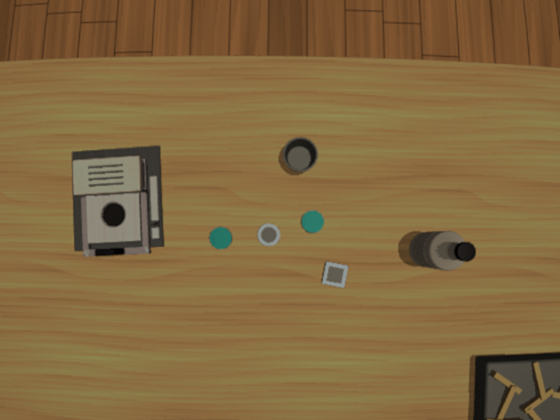

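View pics/scene0.png

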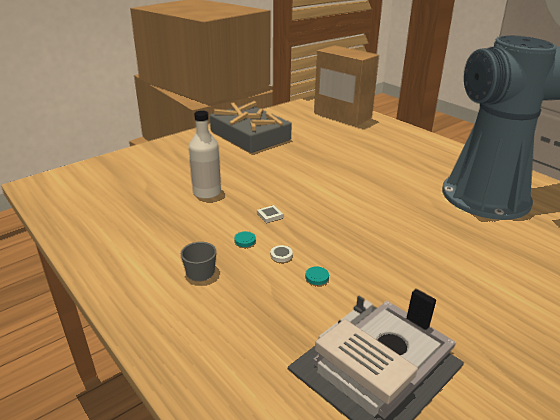

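The top picture shows the jig at left: the nest is at (113,215), the paddle at (109,252) and the flag on the right rail near (155,232). The white round cap is at (269,235), with turquoise discs on either side at (221,238) and (313,222). In the scene picture the cap is at (282,253). I'll enlarge both next.

Run:
```python
import cv2,numpy as np
t=cv2.imread('pics/top0.png');s=cv2.imread('pics/scene0.png')
a=cv2.resize(t[140:265,65:175],None,fx=4.8,fy=4.8,interpolation=cv2.INTER_CUBIC)
cv2.imwrite('pics/ct.png',np.clip(a*1.5,0,255).astype('uint8'))
b=cv2.resize(s[280:420,285:470],None,fx=4.2,fy=4.2,interpolation=cv2.INTER_CUBIC)
cv2.imwrite('pics/cs.png',b)
for n,im,(x0,x1,y0,y1) in(('top',t,(250,290,215,255)),('scene',s,(262,302,238,272))):
    c=im[y0:y1,x0:x1].astype(int); m=(c.max(2)-c.min(2)<35).astype('uint8')
    k,l,st,ce=cv2.connectedComponentsWithStats(m); i=1+st[1:,4].argmax()
    print(n,st[i],ce[i]+[x0,y0])
```

```text
top [  7   8  23  23 415] [268.28915663 234.25783133]
scene [  9   8  22  16 277] [280.94223827 253.41516245]
```

View pics/ct.png

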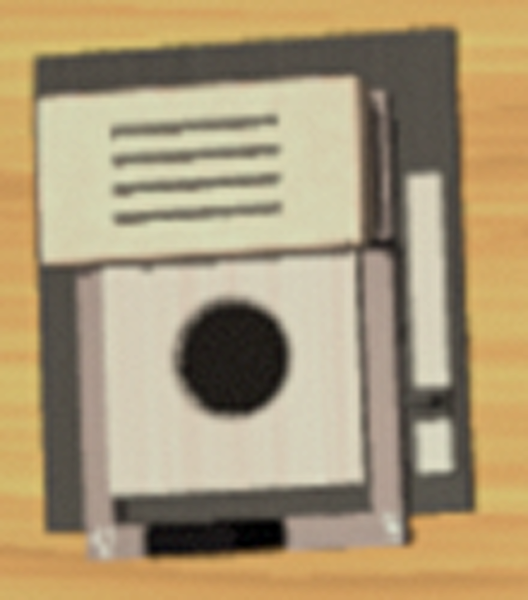

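View pics/cs.png

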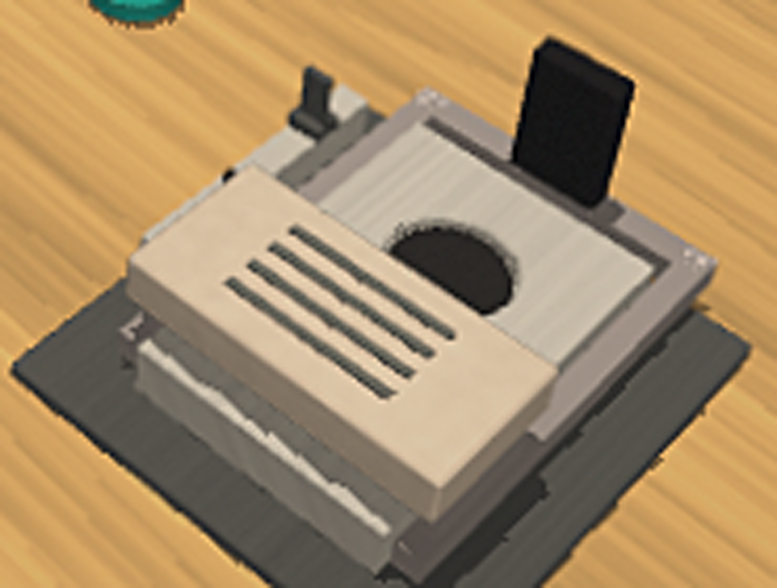

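The enlarged top crop shows the nest centre at (113.1,214.0), the flag at (433,402) in crop pixels, and the base corners. In the scene crop the nest is near (453,268), the flag top at (318,70), the paddle top at (588,68) and the pointer tip at (229,175).

```bash
cat >> h.py <<'E'
from scipy.spatial.transform import Rotation as Ro
def cam(fn):
    c=np.load(f'pics/{fn}.npz'); K=np.array([[c['fx'],0,c['cx']],[0,c['fy'],c['cy']],[0,0,1.]])
    if 'R' in c.files: R,t=c['R'],c['t']
    else:
        T=np.eye(4);T[:3,:3]=Ro.from_quat(c['tr']).as_matrix();T[:3,3]=c['tp']
        M=np.linalg.inv(T@c['tool_from_camera']);R,t=M[:3,:3],M[:3,3]
    return K,c['D'],R,t
def ray(fn,uv):
    K,D,R,t=cam(fn); n=cv2.undistortPoints(np.array([[uv]],float),K,D)[0,0]
    return -R.T@t, R.T@np.array([*n,1])
def onz(fn,uv,z):
    o,d=ray(fn,uv); return o+d*(z-o[2])/d[2]
def tri(*obs):
    A=0;b=0;L=[]
    for f,uv in obs:
        o,d=ray(f,uv);d=d/np.linalg.norm(d);P=np.eye(3)-np.outer(d,d);A=A+P;b=b+P@o;L.append((o,P))
    x=np.linalg.solve(A,b); return x,[float(np.linalg.norm(P@(x-o))) for o,P in L]
def px(fn,X):
    K,D,R,t=cam(fn); return cv2.projectPoints(np.array([X],float),cv2.Rodrigues(R)[0],t,K,D)[0][0,0]
E
python3 - <<'E'
from h import *
np.set_printoptions(precision=4,suppress=True)
T=lambda u,v:((u+.5)/4.8-.5+65,(v+.5)/4.8-.5+140)
S=lambda u,v:((u+.5)/4.2-.5+285,(v+.5)/4.2-.5+280)
print('cap',tri(('top0',(268.3,234.3)),('scene0',(280.9,253.4))), onz('top0',(268.3,234.3),.012))
print('nest',tri(('top0',T(233,357)),('scene0',S(453,268))), onz('top0',T(233,357),.03))
print('flag',tri(('top0',T(433,402)),('scene0',S(318,70))))
c=np.array([onz('top0',T(*p),.008) for p in((37,58),(456,28),(474,510),(47,532))]);print(c)
ax=c[0]+c[1]-c[2]-c[3];ay=c[0]+c[3]-c[1]-c[2]
print('yaw',np.arctan2(ax[1],ax[0]),np.arctan2(-ay[0],ay[1]),'size',np.linalg.norm(ax)/2,np.linalg.norm(ay)/2,c.mean(0))
p=[onz('top0',T(*q),.085) for q in((147,553),(285,550))];print('paddle front',p)
print('paddle',tri(('top0',T(216,545)),('scene0',S(588,68))))
E
```

```text
cap (array([ 0.5696, -0.1387,  0.0076]), [0.0007124702553503957, 0.0007124702553504117]) [ 0.569  -0.1383  0.012 ]
nest (array([0.6055, 0.1752, 0.0294]), [0.00046265934197799933, 0.00046265934197812407]) [0.6058 0.1746 0.03  ]
flag (array([0.5858, 0.0834, 0.0542]), [0.0018994687085319812, 0.0018994687085320473])
[[0.7374 0.277  0.008 ]
 [0.7502 0.0892 0.008 ]
 [0.543  0.0755 0.008 ]
 [0.5303 0.2639 0.008 ]]
yaw 0.06444266675671527 0.06748050935113047 size 0.20753028162718948 0.18855354695734236 [0.6402 0.1764 0.008 ]
paddle front [array([0.5251, 0.1876, 0.085 ]), array([0.5274, 0.1315, 0.085 ])]
paddle (array([0.5263, 0.1651, 0.0773]), [0.0034469439895704673, 0.0034469439895704404])
```

The measurements agree with the text: nest height 0.029, base 207x189 mm, jig yaw about 0.066 rad, cap on the counter at (0.569,-0.138). I'll turn the tool's y to jig y and go above the cap.

Emit:
servo_tool --deltas '[{"spin": -0.0687}, {"spin": -0.0687}, {"spin": -0.0687}, {"tx": -0.084, "ty": -0.16, "tz": 0.03}, {"tx": -0.084, "ty": -0.16, "tz": 0.03}, {"tx": -0.084, "ty": -0.16, "tz": 0.03}, {"tx": -0.084, "ty": -0.16, "tz": 0.03}, {"tx": -0.084, "ty": -0.16, "tz": 0.03}, {"tx": -0.084, "ty": -0.16, "tz": 0.03}, {"tx": -0.084, "ty": -0.16, "tz": 0.03}, {"tx": -0.084, "ty": -0.16, "tz": 0.03}, {"tx": -0.084, "ty": -0.16, "tz": 0.03}]' --gripper 0.75

```text
invalid input at $.deltas[0]: expected keys tx, ty, tz, spin
```

Emit:
servo_tool --deltas '[{"tx": -0.084, "ty": -0.16, "tz": 0.03}, {"tx": -0.084, "ty": -0.16, "tz": 0.03}, {"tx": -0.084, "ty": -0.16, "tz": 0.03}, {"tx": -0.084, "ty": -0.16, "tz": 0.03}, {"tx": -0.084, "ty": -0.16, "tz": 0.03}, {"tx": -0.084, "ty": -0.16, "tz": 0.03}, {"tx": -0.084, "ty": -0.16, "tz": 0.03}, {"tx": -0.084, "ty": -0.16, "tz": 0.03}, {"tx": 0, "ty": 0}, {"tx": 0}]'

```text
invalid input at $.deltas[0]: expected keys tx, ty, tz, spin
```

```bash
cat >> h.py <<'E'
def go(target,yaw=None):
    s=robot.observe();R=Ro.from_quat(s['tool_rot']).as_matrix()
    print('t',round(s['time_s'],2),'tcp',s['tcp_pos'].round(4),'toolx',R[:,0].round(3),'tooly',R[:,1].round(3),'z',R[:,2].round(3),'w',s['gripper_width'],s['finger_force'],'units',(R.T@(np.array(target)-s['tcp_pos'])/.25).round(4))
E
python3 - <<'E'
from h import *
go((.5693,-.1385,.0205)); snap('wrist','w1')
c=cv2.imread('pics/w1.png').astype(int); print(px('w1',(.5693,-.1385,.012)))
m=((c.max(2)-c.min(2)<35)&(c.max(2)>60)).astype('uint8'); k,l,st,ce=cv2.connectedComponentsWithStats(m)
for i in range(1,k):
    if st[i,4]>500: print(st[i],ce[i])
E
```

```text
t 0.15 tcp [0.1459 0.5558 0.252 ] toolx [-0.967  0.254  0.   ] tooly [ 0.254  0.967 -0.001] z [-0.001 -0.001 -1.   ] w 0.08849889101373372 0.0 units [-2.3438 -2.2547  0.9285]
[-59.36626442 528.93751982]
[  54  321  467   42 7403] [252.23963258 347.8031879 ]
[ 376  360   81   44 1558] [409.19062901 385.3241335 ]
```

View pics/w1.png

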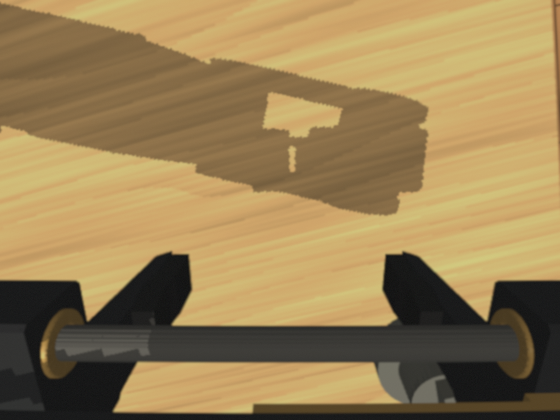

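The move was refused because every row needs all four keys, so this picture shows only bare table and the gripper. I'll resend it.

Emit:
servo_tool --deltas '[{"tx": 0, "ty": 0, "tz": 0, "spin": -0.0687}, {"tx": 0, "ty": 0, "tz": 0, "spin": -0.0687}, {"tx": 0, "ty": 0, "tz": 0, "spin": -0.0687}, {"tx": -0.084, "ty": -0.16, "tz": 0.03, "spin": 0}, {"tx": -0.084, "ty": -0.16, "tz": 0.03, "spin": 0}, {"tx": -0.084, "ty": -0.16, "tz": 0.03, "spin": 0}, {"tx": -0.084, "ty": -0.16, "tz": 0.03, "spin": 0}, {"tx": -0.084, "ty": -0.16, "tz": 0.03, "spin": 0}, {"tx": -0.084, "ty": -0.16, "tz": 0.03, "spin": 0}, {"tx": -0.084, "ty": -0.16, "tz": 0.03, "spin": 0}, {"tx": -0.084, "ty": -0.16, "tz": 0.03, "spin": 0}, {"tx": -0.084, "ty": -0.16, "tz": 0.03, "spin": 0}]' --gripper 0.75

```text
time_s: 1.4
tcp_pos: [0.3593, 0.208, 0.1851]
tool_rot: [-0.034, 0.999, 0.0, 0.0]
ft_force: [1.1, 0.5, 0.4]
gripper_width: 0.0663
finger_force: 0.0
```

Emit:
servo_tool --deltas '[{"tx": -0.084, "ty": -0.16, "tz": 0.03, "spin": 0}, {"tx": -0.084, "ty": -0.16, "tz": 0.03, "spin": 0}, {"tx": -0.084, "ty": -0.16, "tz": 0.03, "spin": 0}, {"tx": -0.084, "ty": -0.16, "tz": 0.03, "spin": 0}, {"tx": -0.084, "ty": -0.16, "tz": 0.03, "spin": 0}, {"tx": -0.084, "ty": -0.16, "tz": 0.03, "spin": 0}, {"tx": -0.084, "ty": -0.16, "tz": 0.03, "spin": 0}, {"tx": -0.084, "ty": -0.16, "tz": 0.03, "spin": 0}, {"tx": 0, "ty": 0, "tz": 0, "spin": 0}, {"tx": 0, "ty": 0, "tz": 0, "spin": 0}]'

```text
time_s: 2.4
tcp_pos: [0.5473, -0.099, 0.1244]
tool_rot: [-0.032, 0.999, 0.0, -0.001]
ft_force: [0.4, 0.8, -0.5]
gripper_width: 0.066
finger_force: 0.0
```

Run:
```python
from h import *
go((.5693,-.1385,.0205)); snap('wrist','w2'); print(px('w2',(.5693,-.1385,.012)))
c=cv2.imread('pics/w2.png').astype(int)
m=((c.max(2)-c.min(2)<35)&(c.max(2)>60)).astype('uint8'); k,l,st,ce=cv2.connectedComponentsWithStats(m)
for i in range(1,k):
    if st[i,4]>500: print(st[i],ce[i])
```

```text
t 2.4 tcp [ 0.5473 -0.099   0.1244] toolx [-0.998 -0.065  0.002] tooly [-0.065  0.998  0.001] z [-0.002  0.001 -1.   ] w 0.06599742747721903 0.0 units [-0.0781 -0.1637  0.4153]
[231.60236782 233.94853436]
[   0   68   79   82 5190] [ 38.31078998 108.57649326]
[ 202  200   61   61 2849] [232.2987013  229.81396981]
[ 508  212   52   77 3010] [536.95980066 247.49568106]
[ 104  324  367   63 7059] [273.9627426  350.37172404]
```

View pics/w2.png

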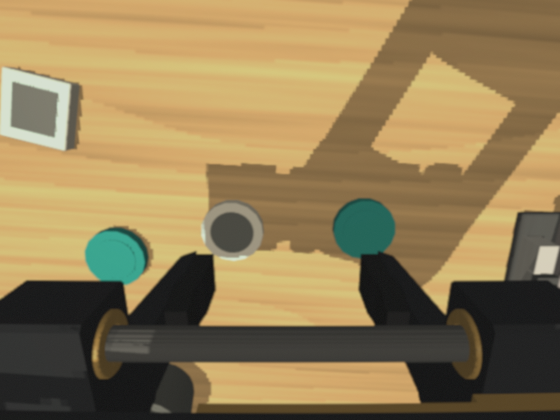

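The wrist view shows the round cap at (232,231), with turquoise discs at (116,255) and (364,228). I'll refine the position by triangulating.

Run:
```python
from h import *
print(tri(('w2',(232,230.8)),('top0',(268.3,234.3)),('scene0',(280.9,253.4))),onz('w2',(232,230.8),.012),onz('w2',(231.5,232),.012))
go((.5685,-.1385,.0205))
```

```text
(array([ 0.56922616, -0.13891876,  0.0070455 ]), [0.00045242488047588403, 0.0007113081817671398, 0.0008756203944109847]) [ 0.56679757 -0.13825233  0.012     ] [ 0.56776619 -0.13860286  0.012     ]
t 2.45 tcp [ 0.547  -0.098   0.1247] toolx [-0.998 -0.066  0.001] tooly [-0.066  0.998  0.001] z [-0.001  0.001 -1.   ] w 0.06582197576988803 0.0 units [-0.0755 -0.1676  0.4165]
```

Emit:
servo_tool --deltas '[{"tx": -0.037, "ty": -0.083, "tz": 0.06, "spin": 0}, {"tx": -0.037, "ty": -0.083, "tz": 0.06, "spin": 0}, {"tx": 0, "ty": 0, "tz": 0.1, "spin": 0}, {"tx": 0, "ty": 0, "tz": 0.05, "spin": 0}, {"tx": 0, "ty": 0, "tz": 0, "spin": 0}, {"tx": 0, "ty": 0, "tz": 0, "spin": 0}]'

```text
time_s: 3.05
tcp_pos: [0.5688, -0.1375, 0.0582]
tool_rot: [-0.034, 0.999, 0.0, -0.0]
ft_force: [0.3, -0.8, 0.2]
gripper_width: 0.066
finger_force: 0.0
```

Run:
```python
from h import *
snap('wrist','w3');go((.568,-.1387,.0205)); print(px('w3',(.568,-.1387,.012)))
c=cv2.imread('pics/w3.png').astype(int)
m=((c.max(2)-c.min(2)<35)&(c.max(2)>60)).astype('uint8'); k,l,st,ce=cv2.connectedComponentsWithStats(m)
for i in range(1,k):
    if st[i,4]>500: print(st[i],ce[i])
# darker inlay
m=((c.max(2)-c.min(2)<30)&(c.max(2)<110)).astype('uint8')
```

```text
t 3.1 tcp [ 0.5693 -0.1379  0.0588] toolx [-0.998 -0.068 -0.001] tooly [-0.068  0.998 -0.001] z [ 0.001 -0.    -1.   ] w 0.0659869779726116 0.0 units [ 0.0057 -0.0026  0.1533]
[284.9444895  243.70715088]
[   0   19   78  111 7203] [36.33444398 75.15438012]
[ 244  201   82   80 5185] [284.52979749 240.52690453]
[ 104  325  367   44 9720] [283.07983539 347.69691358]
```

View pics/w3.png

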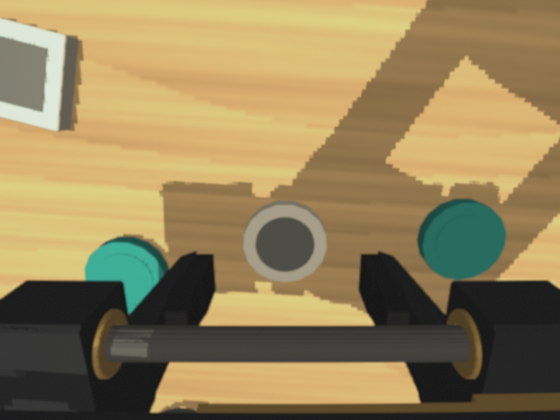

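The inlay centre at (285,244) matches the prediction. Descending and gripping.

Emit:
servo_tool --deltas '[{"tx": 0.005, "ty": -0.002, "tz": 0.07, "spin": 0}, {"tx": 0, "ty": 0, "tz": 0.05, "spin": 0}, {"tx": 0, "ty": 0, "tz": 0.031, "spin": 0}, {"tx": 0, "ty": 0, "tz": 0, "spin": 0}, {"tx": 0, "ty": 0, "tz": 0, "spin": 0}]'

```text
time_s: 3.6
tcp_pos: [0.5679, -0.1392, 0.0202]
tool_rot: [-0.033, 0.999, -0.0, 0.0]
ft_force: [0.1, -0.2, -0.3]
gripper_width: 0.0659
finger_force: 0.0
```

Emit:
servo_tool --deltas '[{"tx": 0, "ty": 0, "tz": 0, "spin": 0}, {"tx": 0, "ty": 0, "tz": 0, "spin": 0}, {"tx": 0, "ty": 0, "tz": 0, "spin": 0}, {"tx": 0, "ty": 0, "tz": 0, "spin": 0}, {"tx": 0, "ty": 0, "tz": 0, "spin": 0}, {"tx": 0, "ty": 0, "tz": 0, "spin": 0}]' --gripper 0 --newtons 15

```text
time_s: 4.2
tcp_pos: [0.568, -0.1393, 0.0204]
tool_rot: [-0.033, 0.999, -0.0, 0.0]
ft_force: [0.3, 0.5, 4.2]
gripper_width: 0.0439
finger_force: 15.1
```

Emit:
servo_tool --deltas '[{"tx": 0, "ty": 0, "tz": -0.05, "spin": 0}, {"tx": 0, "ty": 0, "tz": -0.15, "spin": 0}, {"tx": 0, "ty": 0, "tz": -0.15, "spin": 0}, {"tx": 0, "ty": 0, "tz": 0, "spin": 0}, {"tx": 0, "ty": 0, "tz": 0, "spin": 0}]'

```text
time_s: 4.7
tcp_pos: [0.5683, -0.1394, 0.1088]
tool_rot: [-0.034, 0.999, -0.001, 0.001]
ft_force: [-0.1, 0.2, -1.0]
gripper_width: 0.044
finger_force: 15.0
```

Run:
```python
from h import *
snap('wrist','w4');go((.568,-.139,.0205))
i=cv2.imread('pics/w4.png')
cv2.imwrite('pics/w4c.png',cv2.resize(i[180:400,150:430],None,fx=2.7,fy=2.7,interpolation=cv2.INTER_CUBIC))
```

```text
t 4.75 tcp [ 0.5673 -0.139   0.1074] toolx [-0.998 -0.067  0.   ] tooly [-0.067  0.998  0.   ] z [-0.  0. -1.] w 0.044161048308441725 14.975012079730732 units [-2.800e-03 -3.000e-04  3.474e-01]
```

View pics/w4c.png

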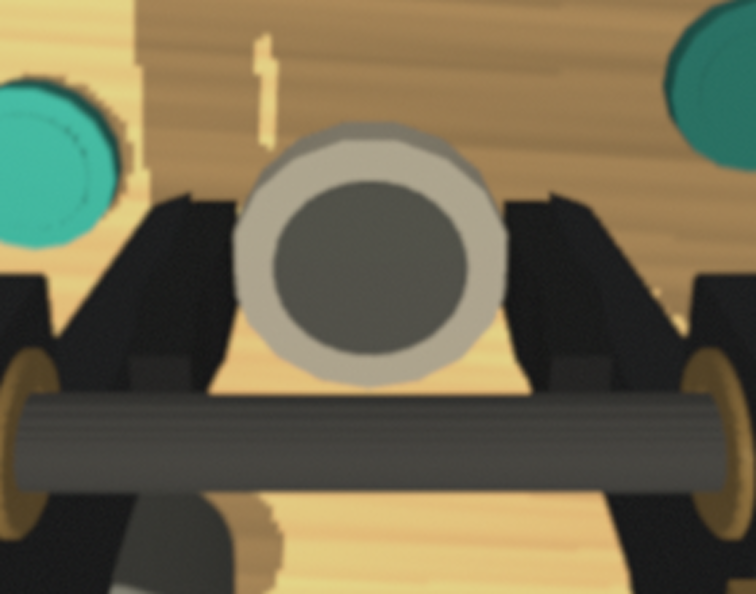

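The cap is held. The inlay centre is at (287,279), and the face's height-to-width ratio of 0.90 fits a level cap. Next, the cap offset in the tool and the move to the nest.

Run:
```python
from h import *
C=lambda u,v:((u+.5)/2.7-.5+150,(v+.5)/2.7-.5+180)
c=np.load('pics/w4.npz');R=Ro.from_quat(c['tr']).as_matrix()
for uv in((371,268),(233,240),(508,240),(371,387),(371,140)):
    P=onz('w4',C(*uv),c['tp'][2]-.0204+.012); print(uv,((R.T@(P-c['tp']))*1000).round(1))
go((.6055,.1750,.09))
```

```text
(371, 268) [0.2 0.1 8.4]
(233, 240) [  5.2 -22.3   8.4]
(508, 240) [ 5.2 22.3  8.4]
(371, 387) [-22.6   0.    8.4]
(371, 140) [22.6  0.1  8.4]
t 4.75 tcp [ 0.5673 -0.139   0.1074] toolx [-0.998 -0.067  0.   ] tooly [-0.067  0.998  0.   ] z [-0.  0. -1.] w 0.044161048308441725 14.975012079730732 units [-0.2364  1.2429  0.0696]
```

Emit:
servo_tool --deltas '[{"tx": -0.03, "ty": 0.13, "tz": -0.0125, "spin": 0}, {"tx": -0.03, "ty": 0.13, "tz": -0.0125, "spin": 0}, {"tx": -0.03, "ty": 0.13, "tz": -0.0125, "spin": 0}, {"tx": -0.03, "ty": 0.13, "tz": -0.0125, "spin": 0}, {"tx": -0.03, "ty": 0.13, "tz": 0, "spin": 0}, {"tx": -0.03, "ty": 0.13, "tz": 0, "spin": 0}, {"tx": -0.03, "ty": 0.13, "tz": 0, "spin": 0}, {"tx": -0.02, "ty": 0.06, "tz": 0, "spin": 0}, {"tx": 0, "ty": 0, "tz": 0, "spin": 0}, {"tx": 0, "ty": 0, "tz": 0, "spin": 0}]'

```text
time_s: 5.75
tcp_pos: [0.6083, 0.1058, 0.1189]
tool_rot: [-0.034, 0.999, -0.0, -0.001]
ft_force: [-0.4, -0.2, 0.5]
gripper_width: 0.0441
finger_force: 15.0
```

Run:
```python
from h import *
snap('wrist','w5');go((.6055,.1750,.0455)); print(px('w5',(.6055,.175,.03)))
i=cv2.imread('pics/w5.png')
cv2.imwrite('pics/w5c.png',cv2.resize(i[60:420],None,fx=1.4,fy=1.4,interpolation=cv2.INTER_CUBIC))
```

```text
t 5.8 tcp [0.6085 0.1053 0.1192] toolx [-0.998 -0.066  0.001] tooly [-0.066  0.998 -0.   ] z [-0.001 -0.001 -1.   ] w 0.043847282566248195 14.975118410939103 units [-0.007   0.279   0.2949]
[391.89260636 222.12699172]
```

View pics/w5c.png

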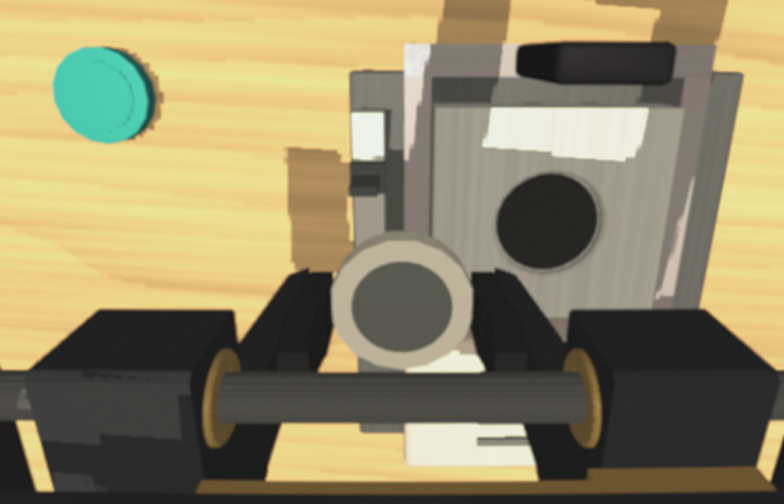

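The wrist view shows the nest rim centred near (392,218), the paddle at the top and the flag at about (261,188). I'll refine the rim edges by code, without another picture.

Run:
```python
from h import *
i=cv2.imread('pics/w5.png',0).astype(int)
print('v',list(i[176:264,392])); print('u',list(i[218,348:440]))
for uv in((392.3,218.4),(392.3,219.5)): print(onz('w5',uv,.03))
e=[onz('w5',p,.03) for p in((392,182.5),(392,254.5),(355,218),(430,218))]
print(np.array(e).round(4), (e[0]+e[1])/2,(e[2]+e[3])/2)
```

```text
v [np.int64(148), np.int64(148), np.int64(149), np.int64(148), np.int64(147), np.int64(142), np.int64(127), np.int64(104), np.int64(69), np.int64(40), np.int64(36), np.int64(37), np.int64(37), np.int64(37), np.int64(37), np.int64(37), np.int64(37), np.int64(39), np.int64(37), np.int64(37), np.int64(38), np.int64(38), np.int64(37), np.int64(37), np.int64(36), np.int64(36), np.int64(37), np.int64(37), np.int64(38), np.int64(36), np.int64(36), np.int64(37), np.int64(38), np.int64(37), np.int64(37), np.int64(36), np.int64(36), np.int64(36), np.int64(37), np.int64(36), np.int64(37), np.int64(37), np.int64(37), np.int64(36), np.int64(36), np.int64(37), np.int64(37), np.int64(37), np.int64(37), np.int64(37), np.int64(36), np.int64(37), np.int64(37), np.int64(37), np.int64(37), np.int64(37), np.int64(37), np.int64(37), np.int64(38), np.int64(37), np.int64(38), np.int64(37), np.int64(37), np.int64(36), np.int64(37), np.int64(38), np.int64(37), np.int64(38), np.int64(37), np.int64(37), np.int64(38), np.int64(37), np.int64(38), np.int64(37), np.int64(45), np.int64(71), np.int64(101), np.int64(1
[... 1001 characters left out ...]
), np.int64(36), np.int64(36), np.int64(37), np.int64(37), np.int64(37), np.int64(36), np.int64(37), np.int64(37), np.int64(36), np.int64(38), np.int64(36), np.int64(38), np.int64(35), np.int64(37), np.int64(36), np.int64(36), np.int64(38), np.int64(56), np.int64(87), np.int64(112), np.int64(114), np.int64(111), np.int64(121), np.int64(133), np.int64(140), np.int64(147), np.int64(153), np.int64(154), np.int64(153), np.int64(153), np.int64(154), np.int64(155)]
[0.60290199 0.17487065 0.03      ]
[0.60366175 0.17498803 0.03      ]
[[0.5789 0.171  0.03  ]
 [0.6286 0.1787 0.03  ]
 [0.6043 0.1503 0.03  ]
 [0.601  0.1997 0.03  ]] [0.60376827 0.17482076 0.03      ] [0.60261617 0.17500827 0.03      ]
```

Emit:
servo_tool --deltas '[{"tx": 0, "ty": 0.1, "tz": 0, "spin": 0}, {"tx": 0, "ty": 0.1, "tz": 0, "spin": 0}, {"tx": -0.002, "ty": 0.08, "tz": 0.05, "spin": 0}, {"tx": 0, "ty": 0, "tz": 0.1, "spin": 0}, {"tx": 0, "ty": 0, "tz": 0.07, "spin": 0}, {"tx": 0, "ty": 0, "tz": 0, "spin": 0}, {"tx": 0, "ty": 0, "tz": 0, "spin": 0}, {"tx": 0, "ty": 0, "tz": 0, "spin": 0}]'

```text
time_s: 6.6
tcp_pos: [0.6057, 0.1757, 0.0661]
tool_rot: [-0.033, 0.999, 0.0, 0.001]
ft_force: [-0.3, 0.2, 0.1]
gripper_width: 0.0442
finger_force: 15.0
```

Run:
```python
from h import *
for k in range(3): snap('wrist','w6');go((.6043,.1752,.0455))
print(px('w6',(.6043,.1752,.03)))
i=cv2.imread('pics/w6.png',0)
u=round(px('w6',(.6043,.1752,.03))[0]);print(u,i[150:330:2,u].tolist())
```

```text
t 6.65 tcp [0.6058 0.1759 0.0663] toolx [-0.998 -0.066 -0.002] tooly [-0.066  0.998  0.   ] z [ 0.002  0.    -1.   ] w 0.04386098585404528 14.975241703305073 units [ 0.0063 -0.0025  0.083 ]
t 6.7 tcp [0.6057 0.1761 0.0662] toolx [-0.998 -0.066 -0.002] tooly [-0.066  0.998  0.   ] z [ 0.002  0.    -1.   ] w 0.043934862861908903 14.975240760231827 units [ 0.0059 -0.0032  0.083 ]
t 6.75 tcp [0.6056 0.1762 0.0662] toolx [-0.998 -0.066 -0.002] tooly [-0.066  0.998  0.   ] z [ 0.002  0.    -1.   ] w 0.04401006700767415 14.975254842374852 units [ 0.0055 -0.0038  0.0826]
[285.43536868 250.18000032]
285 [149, 149, 149, 149, 149, 150, 149, 149, 149, 148, 149, 149, 149, 149, 148, 148, 148, 148, 147, 148, 148, 148, 148, 148, 148, 143, 112, 51, 36, 35, 34, 35, 35, 35, 35, 35, 36, 69, 119, 124, 126, 158, 173, 173, 173, 173, 173, 173, 153, 86, 84, 84, 84, 85, 85, 83, 84, 84, 84, 84, 84, 84, 84, 84, 84, 84, 84, 84, 84, 84, 84, 84, 84, 84, 84, 84, 84, 84, 84, 83, 98, 162, 173, 172, 173, 172, 170, 145, 79, 53]
```

Run:
```python
from h import *
for v in(202,203): print(onz('w6',(285.4,v),.03)+np.array([.0255,.0017,0]))
i=cv2.imread('pics/w6.png',0)
print(i[215,225:345:2].tolist())
```

```text
[0.60396706 0.17522786 0.03      ]
[0.6044811  0.17526078 0.03      ]
[149, 148, 149, 150, 150, 152, 151, 150, 146, 146, 147, 141, 128, 120, 95, 49, 36, 35, 35, 36, 35, 35, 35, 34, 34, 35, 35, 35, 34, 36, 34, 34, 35, 35, 35, 34, 36, 36, 35, 35, 35, 35, 34, 35, 35, 40, 70, 108, 123, 137, 146, 145, 146, 149, 151, 151, 151, 151, 149, 148]
```

Emit:
servo_tool --deltas '[{"tx": 0.006, "ty": -0.003, "tz": 0.03, "spin": 0}, {"tx": 0, "ty": 0, "tz": 0.03, "spin": 0}, {"tx": 0, "ty": 0, "tz": 0.01, "spin": 0}, {"tx": 0, "ty": 0, "tz": 0.009, "spin": 0}, {"tx": 0, "ty": 0, "tz": 0, "spin": 0}, {"tx": 0, "ty": 0, "tz": 0, "spin": 0}]'

```text
time_s: 7.35
tcp_pos: [0.6032, 0.1757, 0.0453]
tool_rot: [-0.034, 0.999, -0.0, -0.0]
ft_force: [-0.8, -0.5, 3.1]
gripper_width: 0.0442
finger_force: 15.1
```

Run:
```python
from h import *
go((.6043,.1752,.0455)); print(robot.observe()['ft_force'])
```

```text
t 7.35 tcp [0.6032 0.1757 0.0453] toolx [-0.998 -0.067  0.   ] tooly [-0.067  0.998 -0.   ] z [-0. -0. -1.] w 0.04420725790713197 15.056563363150417 units [-0.0041 -0.0024 -0.0006]
[-0.83685923 -0.46878311  3.07851925]
```

The cap sits at seating depth with light contact (3 N). Releasing and lifting.

Emit:
servo_tool --deltas '[{"tx": 0, "ty": 0, "tz": 0, "spin": 0}, {"tx": 0, "ty": 0, "tz": 0, "spin": 0}, {"tx": 0, "ty": 0, "tz": 0, "spin": 0}, {"tx": 0, "ty": 0, "tz": 0, "spin": 0}]' --gripper 0.66

```text
time_s: 7.75
tcp_pos: [0.6033, 0.1756, 0.0451]
tool_rot: [-0.033, 0.999, 0.0, -0.0]
ft_force: [-0.1, 0.5, -0.5]
gripper_width: 0.0582
finger_force: 0.0
```

Emit:
servo_tool --deltas '[{"tx": 0, "ty": 0, "tz": -0.05, "spin": 0}, {"tx": 0, "ty": 0, "tz": -0.15, "spin": 0}, {"tx": 0, "ty": 0, "tz": -0.15, "spin": 0}, {"tx": 0, "ty": 0, "tz": -0.1, "spin": 0}, {"tx": 0, "ty": 0, "tz": 0, "spin": 0}, {"tx": 0, "ty": 0, "tz": 0, "spin": 0}]'

```text
time_s: 8.35
tcp_pos: [0.6036, 0.1757, 0.1587]
tool_rot: [-0.033, 0.999, 0.0, 0.001]
ft_force: [-0.9, 0.3, 0.6]
gripper_width: 0.058
finger_force: 0.0
```

Run:
```python
from h import *
go((.529,.170,.069)); snap('wrist','w7'); print(px('w7',(.6042,.1752,.037)),px('w7',(.6042,.1752,.03)))
i=cv2.imread('pics/w7.png')
cv2.imwrite('pics/w7c.png',cv2.resize(i[40:420],None,fx=1.42,fy=1.42,interpolation=cv2.INTER_CUBIC))
```

```text
t 8.35 tcp [0.6036 0.1757 0.1587] toolx [-0.998 -0.067 -0.002] tooly [-0.067  0.998  0.   ] z [ 0.002  0.    -1.   ] w 0.05800595015059229 0.0 units [ 0.2998 -0.0027  0.3581]
[286.37682716 205.35997645] [286.39732427 202.67674668]
```

View pics/w7c.png

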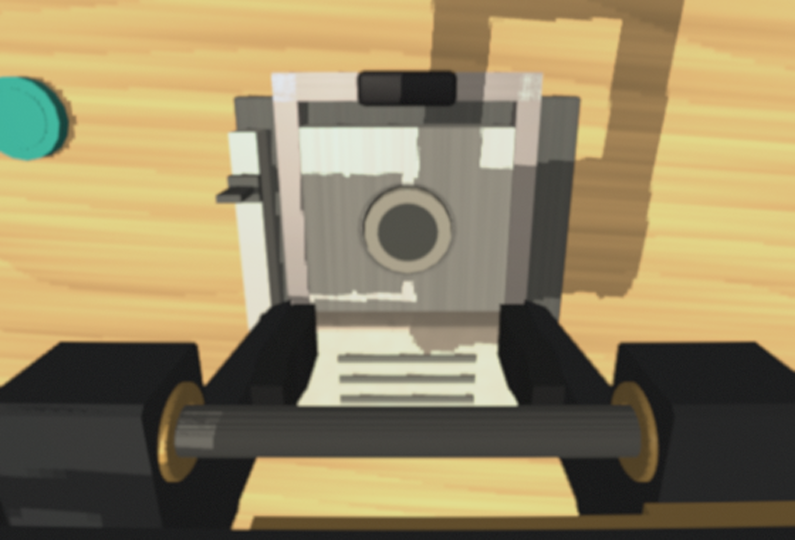

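The cap lies flat and centred in the nest at (287,202), and the paddle top spans crop (358–457, 70–105). That was my tenth and last picture, so from here I use numbers only.

Run:
```python
from h import *
C=lambda u,v:((u+.5)/1.42-.5,(v+.5)/1.42-.5+40)
print(robot.observe()['qpos'].round(3))
print('paddle',onz('w7',C(407.5,87.5),.085),onz('w7',C(358,87),.085),onz('w7',C(457,87),.085))
i=cv2.imread('pics/w7.png',0)
p=i[160:190,148:192]; print('w7 flag u148.. v160..');[print(160+k,' '.join('%3d'%x for x in r[::2])) for k,r in enumerate(p)]
p=cv2.imread('pics/scene0.png',0)[290:330,325:366]; print('scene u325');[print(290+k,' '.join('%3d'%x for x in r)) for k,r in enumerate(p)]
```

```text
[ 0.095  0.391  1.546 -0.     1.206 -1.543]
paddle [0.52922172 0.17063886 0.085     ] [0.53029521 0.15129215 0.085     ] [0.5277482  0.18995427 0.085     ]
w7 flag u148.. v160..
160 193 193 194 194 194 194 194 201 226 229 229 227 225 226 227 228 227 164  86  84  82  68
161 194 194 194 195 194 195 193 197 221 224 224 212 204 212 213 218 219 158  85  84  81  69
162 194 194 194 195 194 195 188 175 192 197 193 162 147 159 167 171 177 130  82  84  81  68
163 195 194 195 195 195 193 167 129 134 136 133 107  95 104 109 111 115  88  76  84  82  69
164 197 198 197 196 196 193 144 100  98  98  97  92  89  90  91  92  88  60  74  83  82  70
165 199 200 199 199 199 194 137 101 100 102 101 101 102 101 101 102  97  58  73  84  83  70
166 202 201 201 201 201 197 141 105 106 106 106 107 107 106 106 107 101  62  72  84  82  72
167 203 202 202 203 202 198 145 106 106 108 107 106 107 108 107 108 102  63  72  84  83  71
168 203 203 202 203 204 200 150 107 108 107 107 108 107 107 107 109 104  64  71  85  83  72
169 202 203 203 203 203 200 154 105 105 104 104 104 105 104 105 106 103  66  69  84  84  73
17
[... 7868 characters left out ...]
 149 149 148 147 154 172 186
326 173 175 177 178 174 168 176 189 190 175 179 190 197 194 194 195 196 195 197 196 197 197 197 196 197 197 197 199 204 203 189 164 141 147 149 148 146 153 174 187 191
327 172 173 172 176 183 185 189 189 176 191 197 196 196 194 195 196 197 197 198 197 197 197 197 197 197 196 198 197 199 202 202 198 174 143 143 144 157 178 188 191 190
328 171 170 171 179 190 190 172 179 192 200 197 197 195 194 196 197 198 197 196 195 195 196 196 196 197 197 197 197 196 199 200 202 203 190 161 161 184 190 191 189 186
329 169 169 178 189 190 173 177 191 197 196 196 195 194 193 195 196 197 198 197 198 196 196 196 196 197 196 195 196 196 197 198 199 201 202 198 183 182 193 191 187 185
```

```bash
cat >> h.py <<'E'
N=np.array([.6042,.1752,0]); yaw=.0665
def jig(P): # jig coordinates relative to nest centre
    d=np.array(P)-N; c,s=np.cos(yaw),np.sin(yaw); return np.array([c*d[0]+s*d[1],-s*d[0]+c*d[1],d[2]]).round(4)
E
python3 - <<'E'
from h import *
print('flag w7',jig(onz('w7',(160.7,179.4),.056)))
print('flag edges',jig(onz('w7',(160.7,176.3),.056)),jig(onz('w7',(160.7,182.3),.056)))
print('flag scene top',jig(onz('scene0',(360.5,297.5),.056)),jig(tri(('w7',(160.7,179.4)),('scene0',(360.5,297.5)))[0]))
print('ptr scene',jig(onz('scene0',(338.8,321),.05)),jig(onz('scene0',(338.8,320),.052)))
print('paddle',jig((.5292,.1706,.085)))
i=cv2.imread('pics/w5.png',0);print('proj',px('w5',N+[.047,-.07,.05]))
go((.5292,.1706,.069))
E
```

```text
flag w7 [-0.0242 -0.0851  0.056 ]
flag edges [-0.0264 -0.0848  0.056 ] [-0.0222 -0.0853  0.056 ]
flag scene top [-0.022 -0.086  0.056] [-0.0237 -0.0864  0.0542]
ptr scene [ 0.0419 -0.0787  0.05  ] [ 0.0419 -0.079   0.052 ]
paddle [-0.0751  0.0004  0.085 ]
proj [281.6513571  292.91872334]
t 8.4 tcp [0.6027 0.1755 0.1572] toolx [-0.998 -0.067  0.001] tooly [-0.067  0.998 -0.   ] z [-0.001 -0.    -1.   ] w 0.058256335050558564 0.0 units [ 2.944e-01 -1.000e-04  3.530e-01]
```

Next I turn the tool by +90° (the last joint's limit rules out the other way) and then go over the paddle.

Emit:
servo_tool --deltas '[{"tx": 0, "ty": 0, "tz": 0, "spin": 0.0833}, {"tx": 0, "ty": 0, "tz": 0, "spin": 0.0833}, {"tx": 0, "ty": 0, "tz": 0, "spin": 0.0833}, {"tx": 0, "ty": 0, "tz": 0, "spin": 0.0833}, {"tx": 0, "ty": 0, "tz": 0, "spin": 0.0833}, {"tx": 0, "ty": 0, "tz": 0, "spin": 0.0833}, {"tx": 0, "ty": 0, "tz": 0, "spin": 0.0833}, {"tx": 0, "ty": 0, "tz": 0, "spin": 0.0833}, {"tx": 0, "ty": 0, "tz": 0, "spin": 0.0833}, {"tx": 0, "ty": 0, "tz": 0, "spin": 0.0833}, {"tx": 0, "ty": 0, "tz": 0, "spin": 0.0833}, {"tx": 0, "ty": 0, "tz": 0, "spin": 0.0833}]' --gripper 0.55

```text
time_s: 9.6
tcp_pos: [0.6019, 0.1755, 0.1553]
tool_rot: [0.685, 0.729, -0.002, -0.001]
ft_force: [0.5, 0.5, -0.1]
gripper_width: 0.0485
finger_force: 0.0
```

Emit:
servo_tool --deltas '[{"tx": 0, "ty": -0.1, "tz": 0, "spin": 0}, {"tx": 0, "ty": -0.1, "tz": 0, "spin": 0}, {"tx": 0, "ty": -0.095, "tz": 0, "spin": 0}, {"tx": 0, "ty": 0, "tz": 0, "spin": 0}, {"tx": 0, "ty": 0, "tz": 0, "spin": 0}, {"tx": 0, "ty": 0, "tz": 0, "spin": 0}]'

```text
time_s: 10.2
tcp_pos: [0.5305, 0.1706, 0.1574]
tool_rot: [0.683, 0.73, 0.0, 0.0]
ft_force: [0.7, 0.2, -0.1]
gripper_width: 0.0483
finger_force: 0.0
```

Run:
```python
from h import *
go((.5292,.1706,.066)); snap('top','t8'); snap('scene','s8'); snap('wrist','w8')
print(px('w8',(.5292,.1706,.085)), [px('w8',N+[.0*1,-.0,.0]) ])
i=cv2.imread('pics/w8.png',0); u,v=px('w8',(.5292,.1706,.085)).round().astype(int)
print(u,v,i[v,u-40:u+40:2].tolist(),i[v-50:v+50:2,u].tolist())
```

```text
t 10.2 tcp [0.5305 0.1706 0.1574] toolx [-0.067  0.998 -0.   ] tooly [0.998 0.067 0.   ] z [ 0. -0. -1.] w 0.0483276895190243 0.0 units [ 0.0004 -0.0051  0.3655]
[286.03186629 226.50549719] [array([375.47696662, 191.543388  ])]
286 227 [202, 198, 198, 198, 198, 195, 190, 186, 184, 184, 192, 202, 204, 204, 197, 121, 28, 27, 27, 26, 25, 27, 27, 27, 26, 26, 73, 110, 112, 111, 111, 112, 104, 159, 232, 233, 233, 233, 233, 232] [19, 23, 23, 23, 21, 20, 20, 21, 22, 23, 26, 28, 26, 28, 27, 30, 29, 28, 27, 27, 27, 27, 27, 28, 29, 25, 28, 28, 30, 27, 28, 32, 51, 52, 51, 51, 51, 50, 48, 134, 200, 200, 199, 198, 208, 224, 230, 225, 218, 222]
```

Emit:
servo_tool --deltas '[{"tx": 0, "ty": -0.002, "tz": 0.12, "spin": 0}, {"tx": 0, "ty": 0, "tz": 0.12, "spin": 0}, {"tx": 0, "ty": 0, "tz": 0.08, "spin": 0}, {"tx": 0, "ty": 0, "tz": 0.046, "spin": 0}, {"tx": 0, "ty": 0, "tz": 0, "spin": 0}, {"tx": 0, "ty": 0, "tz": 0, "spin": 0}]'

```text
time_s: 10.95
tcp_pos: [0.5299, 0.1707, 0.0668]
tool_rot: [0.683, 0.731, 0.0, 0.0]
ft_force: [-0.1, -0.1, 0.4]
gripper_width: 0.0488
finger_force: 0.0
```

Emit:
servo_tool --deltas '[{"tx": 0, "ty": 0, "tz": 0, "spin": 0}, {"tx": 0, "ty": 0, "tz": 0, "spin": 0}, {"tx": 0, "ty": 0, "tz": 0, "spin": 0}, {"tx": 0, "ty": 0, "tz": 0, "spin": 0}, {"tx": 0, "ty": 0, "tz": 0, "spin": 0}, {"tx": 0, "ty": 0, "tz": 0, "spin": 0}, {"tx": 0, "ty": 0, "tz": 0, "spin": 0}]' --gripper 0 --newtons 40

```text
time_s: 11.65
tcp_pos: [0.5302, 0.1707, 0.0666]
tool_rot: [0.683, 0.731, 0.001, 0.001]
ft_force: [4.5, 0.7, -0.9]
gripper_width: 0.0137
finger_force: 40.0
```

Run:
```python
from h import *
s=robot.observe();print(s['time_s'],jig(s['tcp_pos']),s['ft_force'],s['gripper_width'],s['finger_force'])
for k in range(3): snap('scene','s9'); print(jig(robot.observe()['tcp_pos']))
i=cv2.imread('pics/s9.png',0)
[print(314+k,' '.join('%3d'%x for x in r)) for k,r in enumerate(i[314:328,330:350])]
```

```text
11.65 [-0.0742  0.0004  0.0666] [ 4.5177722   0.73087462 -0.90388229] 0.013673803581116197 40.00506475567818
[-0.0742  0.0004  0.0667]
[-0.0743  0.0004  0.0667]
[-0.0744  0.0004  0.0666]
314 179 179 179 184 188 190 192 195 196 195 193 189 191 192 193 194 191 195 205 210
315 179 179 179 179 181 185 190 191 194 196 196 194 191 190 191 199 205 207 209 208
316 182 180 178 178 179 180 185 188 191 193 194 196 193 190 196 206 209 208 207 207
317 187 185 181 179 179 179 180 184 187 191 193 193 196 202 205 209 209 207 207 208
318 194 189 185 183 180 178 178 180 183 189 193 200 206 208 207 196 198 209 208 208
319 195 194 190 186 183 180 179 181 184 164 167 216 209 195 202 205 191 193 209 209
320 193 194 193 191 188 185 183 182 156  85  82 164 203 202 210 216 208 199 190 200
321 194 193 194 194 192 188 189 191 107   0  61 165 216 217 215 214 215 215 203 191
322 195 194 193 193 193 194 201 203  87  78 178 220 221 216 213 212 211 214 216 209
323 191 194 195 193 192 200 211 204 127 188 219 220 217 214 213 213 213 213 214 216
324 188 190 193 199 204 205 199 194 195 218 216 212 212 213 213 214 215 214 214 214
325 183 187 198 209 207 190 192 209 214 213 212 211 213 214 215 215 216 215 215 215
326 184 194 208 208 194 197 208 215 212 212 212 214 214 215 215 215 215 215 215 215
327 203 208 209 194 207 215 215 213 213 213 214 215 215 215 214 214 214 214 215 215
```

Emit:
servo_tool --deltas '[{"tx": 0, "ty": -0.012, "tz": 0, "spin": 0}, {"tx": 0, "ty": -0.03, "tz": 0, "spin": 0}, {"tx": 0, "ty": -0.04, "tz": 0, "spin": 0}, {"tx": 0, "ty": -0.04, "tz": 0, "spin": 0}, {"tx": 0, "ty": -0.04, "tz": 0, "spin": 0}, {"tx": 0, "ty": -0.04, "tz": 0, "spin": 0}, {"tx": 0, "ty": -0.025, "tz": 0, "spin": 0}, {"tx": 0, "ty": -0.013, "tz": 0, "spin": 0}, {"tx": 0, "ty": 0, "tz": 0, "spin": 0}, {"tx": 0, "ty": 0, "tz": 0, "spin": 0}, {"tx": 0, "ty": 0, "tz": 0, "spin": 0}]'

```text
time_s: 12.9
tcp_pos: [0.4705, 0.1667, 0.0667]
tool_rot: [0.683, 0.731, 0.001, 0.001]
ft_force: [6.5, 2.0, -2.8]
gripper_width: 0.0138
finger_force: 40.0
```

Run:
```python
from h import *
for n in('scene','top','wrist'):
    snap(n,n[0]+'10'); s=robot.observe(); print(jig(s['tcp_pos']),s['ft_force'].round(1),s['gripper_width'],s['time_s'])
i=cv2.imread('pics/s10.png',0)
[print(292+k,' '.join('%3d'%x for x in r)) for k,r in enumerate(i[292:320,348:380])]
for n in('t10','w10'):
    u,v=px(n,(N+[-.0182,-.0863,.056])); print(n,u,v)
i=cv2.imread('pics/t10.png',0);u,v=px('t10',(N+[-.0182,-.0863,.056])).round().astype(int)
[print(v-10+k,' '.join('%3d'%x for x in r)) for k,r in enumerate(i[v-10:v+11,u-18:u+10])]
print(u-18)
```

```text
[-0.1339  0.0004  0.0667] [ 7.3  1.8 -3.5] 0.013921376736117787 12.95
[-0.1339  0.0004  0.0667] [ 7.1  1.8 -2.8] 0.013399848210574973 13.0
[-0.1339  0.0004  0.0666] [ 7.6  1.5 -3.2] 0.013373815922261589 13.05
292 187 183 175 169 169 171 174 179 183 184 182 179 179 180 182 180 175 172 170 168 165 163 163 167 171 174 177 178 179 178 177 177
293 188 189 185 178 169 168 170 172 176 181 185 184 181 179 178 180 180 177 172 171 169 166 162 163 165 169 172 174 176 178 178 177
294 191 188 188 186 182 174 167 170 172 178 180 182 186 181 178 177 179 181 179 175 175 173 167 163 161 162 167 169 172 175 177 178
295 193 194 191 189 187 185 177 171 171 166 153 147 180 189 184 179 178 177 179 182 182 178 174 168 164 161 161 163 167 172 174 175
296 190 192 193 192 189 188 187 184 172 124  64  85 131 169 184 187 181 178 177 178 181 182 180 176 172 165 161 161 161 164 169 172
297 183 187 191 193 193 190 189 191 183  86  49  67  75  99 148 171 181 182 177 175 176 178 181 181 179 173 166 162 160 160 163 166
298 178 179 185 189 193 193 191 194 186  66  42  51  66  77  83 110 155 185 180 176 174 175 177 180
[... 4626 characters left out ...]

229 141 141 139 139 142 144 135  84  67 103 109 110 110 109  94  53  43  63  97 132 145 145 145 147 142 117  76  53
230 141 140 139 138 141 145 136  91  70 102 110 111 109 109  94  53  42  60  95 131 145 146 144 146 144 120  79  54
231 140 140 138 138 142 144 138  98  71 102 110 110 110 110  96  57  45  60  88 124 142 145 144 145 143 121  81  56
232 140 141 139 138 141 143 136  99  67  94 108 109 110 110  97  60  45  60  85 122 142 145 144 145 143 121  80  54
233 140 139 139 137 142 143 137  99  67  91 109 111 111 110  97  62  45  57  83 122 144 145 144 145 143 121  82  55
234 140 141 139 139 141 144 137  99  68  92 108 111 111 109  97  62  44  58  85 122 143 146 145 145 142 121  82  54
133
```

Run:
```python
from h import *
np.set_printoptions(precision=1,suppress=True)
c,s=np.cos(yaw),np.sin(yaw)
W=lambda p:N+np.array([c*p[0]-s*p[1],s*p[0]+c*p[1],p[2]])
for n in('scene0','top0','w7'): 
    K,D,R,t=cam(n);print(n,'cam',(-R.T@t).round(3))
for f in(-.024,-.022):
  for n in('s10','t10','w7'):
    print(n,f,'flagtop',*[px(n,W((f+a,-.0855+b,.056))) for a in(-.002,.002) for b in(.006,-.006)])
for n,xs in(('s9',(.042,.045)),('s10',(-.0176,-.0146)),('t10',(-.0176,-.0146))):
  for x in xs: print(n,x,'ptr top: inner f/b, tip f/b',*[px(n,W((x+a,y,.052))) for y in(-.0685,-.0775) for a in(-.002,.002)],'bot tip',px(n,W((x+.002,-.0775,.048))))
for n,x in(('s10',-.0196),('t10',-.0196)): print(n,'hood front corner',px(n,W((x,-.0685,.064))),px(n,W((x,-.0685,.042))))
print(jig(onz('s10',(362.3,303.7),.05)),jig(onz('s9',(339.2,321),.05)))
```

```text
scene0 cam [1.1 0.5 0.6]
top0 cam [ 0.6 -0.2  0.9]
w7 cam [0.5 0.2 0.3]
s10 -0.024 flagtop [365.  298.3] [359.4 294.8] [363.5 299.4] [357.9 295.9]
t10 -0.024 flagtop [148.3 225.1] [154.4 224.7] [148.3 223. ] [154.3 222.7]
w7 -0.024 flagtop [168.6 176.9] [151.  176.9] [169.2 182.6] [151.6 182.6]
s10 -0.022 flagtop [364.3 298.8] [358.6 295.3] [362.8 300. ] [357.2 296.4]
t10 -0.022 flagtop [148.3 224.1] [154.4 223.7] [148.2 222. ] [154.3 221.7]
w7 -0.022 flagtop [168.9 179.7] [151.3 179.8] [169.5 185.5] [151.9 185.5]
s9 0.042 ptr top: inner f/b, tip f/b [344.6 322.9] [343.  324.1] [340.3 319.9] [338.7 321.1] bot tip [338.4 322.9]
s9 0.045 ptr top: inner f/b, tip f/b [343.4 323.8] [341.8 325. ] [339.1 320.8] [337.4 322.1] bot tip [337.2 323.9]
s10 -0.0176 ptr top: inner f/b, tip f/b [367.6 305.1] [366.1 306.3] [363.3 302.4] [361.8 303.6] bot tip [361.6 305.3]
s10 -0.0146 ptr top: inner f/b, tip f/b [366.5 306. ] [365.  307.1] [362.2 303.3] [360.7 304.4] bot tip [360.5 306.2]
t10 -0.0176 ptr top: inner f/b, tip f/b [143.3 222.2] [143.2 220.1] [147.8 221.9] [147.7 219.9] bot tip [148.3 220. ]
t10 -0.0146 ptr top: inner f/b, tip f/b [143.2 220.6] [143.1 218.6] [147.7 220.4] [147.6 218.3] bot tip [148.2 218.4]
s10 hood front corner [368.5 299.8] [366.9 309.6]
t10 hood front corner [141.5 221.9] [144.7 222.4]
[-0.  -0.1  0.1] [ 0.  -0.1  0.1]
```

Emit:
servo_tool --deltas '[{"tx": 0, "ty": -0.01, "tz": 0, "spin": 0}, {"tx": 0, "ty": -0.01, "tz": 0, "spin": 0}, {"tx": 0, "ty": 0, "tz": 0, "spin": 0}, {"tx": 0, "ty": 0, "tz": 0, "spin": 0}, {"tx": 0, "ty": 0, "tz": 0, "spin": 0}]'

```text
time_s: 13.55
tcp_pos: [0.4657, 0.1664, 0.0667]
tool_rot: [0.683, 0.731, 0.001, 0.001]
ft_force: [7.6, 1.7, -3.8]
gripper_width: 0.0132
finger_force: 40.0
```

Run:
```python
from h import *
for n in('scene','top','wrist'):
    snap(n,n[0]+'11'); s=robot.observe(); print(jig(s['tcp_pos']),s['ft_force'].round(1),s['gripper_width'],s['time_s'])
i=cv2.imread('pics/s11.png',0);print('s11 u350')
[print(294+k,' '.join('%3d'%x for x in r)) for k,r in enumerate(i[294:314,350:376])]
i=cv2.imread('pics/t11.png',0);print('t11 u138')
[print(214+k,' '.join('%3d'%x for x in r)) for k,r in enumerate(i[214:230,138:162])]
i=cv2.imread('pics/t8.png',0);print('t8 u138 (hood home)')
[print(214+k,' '.join('%3d'%x for x in r)) for k,r in enumerate(i[214:230,138:162])]
print('t8 ptr home');[print(184+k,' '.join('%3d'%x for x in r)) for k,r in enumerate(i[184:196,136:156])]
c,s=np.cos(yaw),np.sin(yaw)
W=lambda p:N+np.array([c*p[0]-s*p[1],s*p[0]+c*p[1],p[2]])
print('t8 home ptr .043',*[px('t8',W((x,-.0775,.052))) for x in(.041,.045)])
for n in('w8','w5','w7','w6'): print(n,px(n,W((.043,-.0775,.05))),px(n,W((-.024,-.0855,.05))))
```

```text
[-0.1388  0.0004  0.0667] [ 7.6  1.4 -2.3] 0.013494431130653094 13.6
[-0.1388  0.0004  0.0667] [ 7.3  1.6 -2.7] 0.013434574699776353 13.65
[-0.1388  0.0004  0.0667] [ 7.5  2.  -3.1] 0.013874534046600101 13.7
s11 u350
294 188 186 182 174 168 168 172 178 181 180 187 181 178 177 179 180 178 175 174 171 167 162 161 161 165 169
295 190 188 188 185 176 171 170 166 152 147 178 187 183 179 177 176 179 181 181 178 174 168 163 161 162 163
296 193 191 188 188 187 183 171 123  65  85 130 168 184 187 180 178 176 179 180 182 180 176 171 165 162 160
297 190 192 193 190 188 190 182  86  47  67  74  98 148 171 180 182 176 175 175 178 180 180 177 173 167 162
298 184 189 193 192 191 193 185  67  41  51  67  78  84 110 156 185 179 176 175 175 178 179 180 180 174 169
299 179 182 187 191 193 198 190  69  44  49  51  60  68  70 128 186 186 180 172 169 171 171 176 180 180 177
300 173 176 180 184 191 199 192  57  47  52  52  51  47  65 127 188 206 190 176 185 192 186 172 171 178 180
301 171 172 175 178 184 193 175  32  47  52  55  54  50  63  96 130 179 200 198 209 213 206 193 178 169 175
302 172 171 172 173
[... 5134 characters left out ...]
 42  41  38  31  25  29  42  66 108 137 140 141 140 140
192  71  78  87  60  61  78  77  80  74  58  42  30  33  63 109 137 140 139 140 140
193 110 116 121  75  75  99 105 104  99  83  59  37  34  64 106 138 142 140 140 141
194 137 139 130  78  75 103 108 109 106  97  75  43  38  65 106 138 142 139 138 141
195 140 142 130  75  69 101 106 105 105 102  80  47  39  62 104 136 142 140 140 142
t8 home ptr .043 [146.62077572 191.06172976] [146.55025326 189.03519366]
w8 [438.43082021 304.6977041 ] [351.76012949 313.92014679]
w5 [274.58690536 293.95272819] [259.71213512 192.80028915]
w7 [182.95482561 265.3529873 ] [163.02944845 177.81396775]
w6 [130.89296135 345.09673764] [ 92.81940023 218.87564764]
```

Emit:
servo_tool --deltas '[{"tx": 0, "ty": -0.004, "tz": 0, "spin": 0}, {"tx": 0, "ty": 0, "tz": 0, "spin": 0}, {"tx": 0, "ty": 0, "tz": 0, "spin": 0}, {"tx": 0, "ty": 0, "tz": 0, "spin": 0}]'

```text
time_s: 14.1
tcp_pos: [0.4647, 0.1663, 0.0666]
tool_rot: [0.683, 0.731, 0.001, 0.001]
ft_force: [7.7, 1.6, -4.0]
gripper_width: 0.0137
finger_force: 40.0
```

Run:
```python
from h import *
snap('top','t12'); s=robot.observe(); print(jig(s['tcp_pos']),s['ft_force'].round(1),s['gripper_width'],s['time_s'])
i=cv2.imread('pics/t12.png',0);print('t12 u142')
[print(219+k,' '.join('%3d'%x for x in r)) for k,r in enumerate(i[219:229,142:160])]
i=cv2.imread('pics/w7.png',0);print('w7 u166')
[print(250+k,' '.join('%3d'%x for x in r)) for k,r in enumerate(i[250:280,166:206:2])]
```

```text
[-0.1398  0.0004  0.0667] [ 7.5  1.2 -4. ] 0.013566323939903749 14.15
t12 u142
219  66  47  42  48  68  71  50  51  69 108 137 142 141 139 140 137 102  62
220  67  47  47  60  77  78  50  49  61  85 105 108 105 103 103  98  73  53
221  68  49  55  73  91  79  47  46  57  62  70  71  67  62  60  57  44  43
222  69  49  51  68  81  66  43  45  57  55  55  56  49  39  39  39  37  40
223  65  36  32  40  47  40  38  51  54  52  53  50  39  26  25  36  37  44
224  55  32  26  28  28  24  28  43  47  44  44  43  35  28  30  39  37  41
225  62  63  63  64  62  54  39  42  52  51  49  50  46  47  49  48  40  44
226  92  98  99  99  98  85  49  45  54  57  55  54  54  57  63  65  52  46
227 103 110 109 110 109  93  52  45  56  68  79  80  79  85 100 104  84  58
228 103 110 109 110 110  94  53  44  60  88 117 129 129 130 137 134 106  68
w7 u166
250 190 189 190 204 222 222 222 222 222 223 223 220 156  85  84  78  65  88  97  97
251 188 188 188 202 221 222 221 222 222 222 222 221 162  85  85  77  64  79  78  81
252 188 188 188 200 220 222 222 222 222 222 222 221 167  86  83  75  56  58  51  71
2
[... 1566 characters left out ...]
  30  29  26  27  26  25  26
272 184 183 183 183 185 140  53  28  28  28  29  28  28  29  29  27  27  25  25  26
273 183 183 182 182 167  98  33  28  29  29  29  30  28  28  28  26  25  26  26  26
274 182 182 182 178 137  61  29  30  28  28  29  29  30  28  28  27  26  27  27  26
275 181 181 181 164 101  35  29  29  28  30  29  28  27  28  28  26  25  26  26  27
276 179 179 178 142  67  30  29  29  30  28  29  30  28  27  26  27  26  25  28  25
277 177 178 171 113  41  28  29  29  30  29  29  29  28  26  26  28  27  26  26  28
278 177 177 156  83  30  29  28  31  29  29  31  29  26  26  28  29  27  26  26  27
279 176 172 131  55  27  29  28  28  29  29  30  28  26  26  27  28  26  26  24  26
```

In the top view the pointer (centre row 223.3 when extended to the flag's column) lines up with the flag (223.35). The pull is about 65 mm and the grip is steady. Handing in.

```bash
python3 -c "
from plant import robot
print(robot.hand_in())"
```

```text
the job is handed in; nothing more can be done
None
```

The round cap lies flat in the nest and released, and the job is handed in with the gripper still holding the paddle and the hood pulled about 65 mm. The top camera shows the pointer at the flag; the other cameras agree to within about 1–2 mm.

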